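# Hang the spoon caddy on the slotted stand

### The arm

A 7-joint arm with a two-finger parallel gripper is mounted at the origin on the work surface; the furniture and walls round the work are solid. World frame = base frame: x ahead of the robot, y to its left, z up, the work surface at z = 0. Lengths are in m, angles in rad, forces in N, time in s.
With the tool pointing down it reaches from about 0.425 to 1.025 m from the base axis. Payload 9.4 kg.
Tool frame: the origin (TCP) lies between the finger pads; the fingertips stand 17 mm ahead of it and the grasp point (between the pads) lies 2 mm behind it; z points along the fingers, y is the direction in which the jaws open and shut (so a half turn about z gives the same grasp; the last joint's range is limited). The gripper opens to 93 mm and grips with 3 to 60 N. Pads are 15 mm wide; open, the fingers measure 128 mm over their backs; the gripper's body (75 mm by 188 mm) begins 65 mm behind the grasp point.
Start: joints at [-1.4, 0.599, -0.003, 1.599, 0.002, 0.943, -0.08], TCP at [0.178, 0.703, 0.236] pointing down, gripper open.
Joint ranges: [-2.57, 2.57], [-0.35, 1.97], [-1.29, 1.29], [0.11, 2.56], [-1.05, 4.19], [0.11, 1.86], [-2.63, 2.63]. Speed limits (rad/s): [2.22, 2.22, 3.01, 3.01, 3.14, 3.14, 3.14].

### API

Orientations are given as a unit quaternion [x, y, z, w].
In Python, from workcell import readout, get_image, arm, trace gives the robot as it stands. The module is installed in compiled form; this text tells all that it offers.
- The arm moves only by the tool arm_command, never from a script. Its argument "plan" is a list of rows, each an object of numbers: "x", "y", "z": the shift along the tool's x, y, z in cm; "spin": the turn about the tool's z in degrees. A call has 1 to 8 rows; each row is the pose to reach, as a shift and turn from the pose measured when the call began, along the tool's axes at that moment; what a row does not reach only later rows make up. A row lasts 1/10 s, in which the tool goes at most 50 mm and 8.59 degrees, less where a joint would pass 70% of its speed; a pose out of reach is approached as far as the arm can. A call with a gripper value outside its range is refused whole. "fingers" is the finger opening in cm, from 0 to 9.3, set as the call begins (left out, the last holds). The fingers move at their own pace and stop on an object; "squeeze" is the grip in N (left out, the last holds). Time passes only in rows, so rows that repeat a pose let the fingers close. It gives the time, the measured TCP pose, the force and the opening at its end, in the units of the state.
- readout.observe(): the state, without advancing time (a new reading comes with each control period).
- get_image(name): name is "scene" or "top"; returns a dict with "img" (420x560x3 uint8, red, green, blue), "range_z" (420x560 float32, m along the optical axis (not along the pixel's ray), 0 where there is no reading), "K" (3x3 intrinsics, pixels), "k1" (the pictures are not rectified: a ray, as slopes to the right and down, at radius r is drawn at 1 + k1 r^2 times it, then the intrinsics apply), "view" (4x4, takes a point from world to camera coordinates). Camera axes: x right, y up, looking along -z (the intrinsics and any distortion apply to the point x, -y, -z); pixel columns grow to the right and rows downward; lengths in m; the calibration is good to about 2 mm. A picture is of the moment at which its call begins.
- arm.close_job(): hands the job in, once; it reports no verdict.
Trained networks look in the newest picture that a camera, given by its name, has taken for a name from the list of things; names that differ only in an ending like _2 or _b are one class to them, and where a whole thing is asked for, a point or a joint stands for the part that bears it (a point fixed in the world has none). Each returns a list of dicts, best first, with "p" (0 to 1); they miss things now and then, are a little off and sometimes report something else, mostly with a low value. They report only what shows in the picture. A call takes as long as a camera call. They do not tell look-alikes from the thing itself.
- trace(camera, target): "mask" (420x560 bool, what is visible of it) and "box" ([left, top, right, bottom] in pixels, round what is visible of it).
The state is a dict: "time_s": time; "joint_positions": joint angles; "joint_vel": joint speeds; "effort": joint torques, N m; "tcp_pos": TCP position; "ee_rot": TCP orientation; "wrist_force": force on the tool from outside, world axes, zero at the start; "torque": the same for the moment, N m; "width": finger opening in m.
Only numpy, scipy, OpenCV 4.12 (cv2) and the standard library are available. Lean on these libraries where they do the work, as an engineer would, in place of code of your own. Each camera call takes 0.05 s, during which the arm holds its last target.

### The job

Hang the green caddy on the slotted stand: put the steel hook on its back through the slot from the robot's side, then press the caddy down until the hook is fully home on the slot's lower edge and the sprung catch behind has snapped over it. Leave it hanging level and let go; leave the white caddy where it stands.

Things in the scene. Friction and masses are not known exactly. Their poses are not given: they have to be found in the camera images.
- green_caddy: Green open tray to hang, 100 (x) x 110 (y) mm, 0.2-0.33 kg. Origin: centre of its underside; z up, x to its back (outer face x=50, 75 high; other walls 45). Grip fin: pale wood, 12 thick in y, x -40 to 20, top z=100. Steel hook on the back: tongue y -13..13, z 60..68, out to x=68; lip at its end hangs to z=44. Hung home its origin is at x -50 to -53, y 0 (10 play), z 60 in slot_stand's frame.
- white_caddy: A second tray, same shape, size, origin and axes as green_caddy but white; not to be moved. Either tray may stand on the left or the right.
- slot_stand: Dark steel upright, fixed. Origin: on the worktop under the middle of its front face; z up, x from front face (x=0, robot's side) to back. 8 mm thick, 120 wide, 185 high; slot y -23..23, z 120..164. Foot 12 high, reaches 60 in front. The hook enters with the caddy's origin at z 76 to 96 (best 86), until the back panel meets the face (x=-50); then straight down to z=60.
- catch (a joint): Orange roller on a spring slide behind the slot: 0 m = fully forward, grows as it is pushed back (to 0.014). The hook pushes it back about 5 mm when put through (some 5 N) and drags on it when pressed down (a few N more than the weight); once the hook is home the roller springs forward over the tongue, below 0.004 m.
Not all that is in view belongs to the job. What is shaped like the slot_stand but pink or purple is not meant.

How it is judged:
By the outcome, as a careful person would: the job done as asked, in the order asked, and still so for the second after the job is handed in, with the robot touching nothing.
It also fails if it takes over 38 s, if anything falls off the work surface, if the arm or the gripper's body presses on something with over 40 N, if the wrist force passes 120 N, or if a joint passes its speed limit or range.

## Working session

There is one attempt and no reset: what is moved stays moved. The work goes in short steps, Python scripts to look and compute and a tool call to move; the robot and the scene stay as the last step left them, time stands still between calls to the robot, and variables do not carry over. Pictures are saved under pics/ and viewed, and the job is handed in when it is done.

Besides the shell and the picture viewer there is one more tool, called after "Call:" as name(argument=value, ...), one argument or row to a line, values as JSON. arm_command: Moves the arm, as the interface text tells. Its arguments: {"type":"object","properties":{"plan":{"type":"array","items":{"type":"object","properties":{"x":{"type":"number"},"y":{"type":"number"},"z":{"type":"number"},"spin":{"type":"number"}}}},"fingers":{"type":"number"},"squeeze":{"type":"number"}},"required":["plan"]}

```bash
mkdir -p pics; cat > h.py <<'E'
import numpy as np, cv2
from workcell import readout, get_image, arm, trace
def pts(d, mask):
    v,u=np.nonzero(mask & (d["range_z"]>0))
    z=d["range_z"][v,u].astype(float)
    return back(d,u,v,z),u,v
def back(d,u,v,z):
    K=d["K"];xd=(u-K[0,2])/K[0,0];yd=(v-K[1,2])/K[1,1]
    x,y=xd.copy(),yd.copy()
    for _ in range(20):
        s=1+d["k1"]*(x*x+y*y);x=xd/s;y=yd/s
    P=np.stack([x*z,-y*z,-z,np.ones_like(z)])
    return (np.linalg.inv(d["view"])@P)[:3].T
def save(n,img): cv2.imwrite("pics/"+n,img[:,:,::-1])
E
python3 - <<'E'
from h import *
s=readout.observe(); print({k:np.round(v,3) for k,v in s.items()})
for c in("scene","top"):
    d=get_image(c); save(c+"0.png",d["img"]); np.savez(c+"0.npz",**d)
    for t in ("green_caddy","white_caddy","slot_stand","catch"):
        for r in trace(c,t):
            P,u,v=pts(d,r["mask"]); print(c,t,round(r["p"],2),np.round(r["box"]),np.round(np.median(P,0),3) if len(P) else None, np.round(P.min(0),3) if len(P) else'',np.round(P.max(0),3) if len(P) else '')
E
```

```text
{'time_s': np.float64(0.0), 'joint_positions': array([-1.4  ,  0.6  , -0.003,  1.6  ,  0.002,  0.943, -0.08 ]), 'joint_vel': array([ 0.   ,  0.001,  0.001, -0.001,  0.   , -0.001,  0.001]), 'effort': array([-2.0000e-03, -7.6507e+01,  1.4970e+00, -2.5236e+01, -5.2000e-02,
        1.7000e-02,  0.0000e+00]), 'tcp_pos': array([0.178, 0.702, 0.235]), 'ee_rot': array([ 0.124,  0.992, -0.001, -0.   ]), 'wrist_force': array([ 0.838, -0.632, -0.213]), 'torque': array([-0.012,  0.007,  0.004]), 'width': np.float64(0.093)}
scene green_caddy 0.92 [176. 168. 218. 206.] [0.459 0.215 0.031] [ 0.392  0.153 -0.007] [0.525 0.328 0.101]
scene white_caddy 0.87 [290. 209. 333. 254.] [ 0.462 -0.192  0.023] [ 0.381 -0.257 -0.008] [ 0.576 -0.107  0.102]
scene slot_stand 0.92 [206. 191. 267. 261.] [ 0.339 -0.001  0.05 ] [ 0.266 -0.079 -0.009] [0.529 0.17  0.187]
scene slot_stand 0.85 [134. 185. 193. 246.] [0.263 0.198 0.098] [ 0.062 -0.018 -0.008] [0.428 0.4   0.352]
scene slot_stand 0.72 [263. 131. 309. 198.] [ 0.644 -0.009  0.061] [ 0.579 -0.077 -0.008] [0.869 0.096 0.185]
scene slot_stand 0.64 [306. 264. 
[... 634 characters left out ...]
 194. 306.] [0.266 0.204 0.013] [ 0.2    0.142 -0.004] [0.326 0.337 0.188]
top slot_stand 0.78 [354. 270. 428. 322.] [ 0.248 -0.343  0.014] [ 0.172 -0.457 -0.005] [ 0.315 -0.277  0.189]
top slot_stand 0.61 [229. 108. 283. 168.] [ 0.647 -0.005  0.032] [ 0.585 -0.072 -0.003] [0.765 0.067 0.19 ]
top slot_stand 0.59 [216. 225. 279. 279.] [0.341 0.001 0.013] [ 0.272 -0.077 -0.003] [0.422 0.084 0.189]
top catch 0.73 [140. 260. 162. 278.] [0.287 0.219 0.147] [0.273 0.195 0.006] [0.307 0.274 0.168]
top catch 0.56 [230. 226. 251. 245.] [0.367 0.013 0.147] [ 0.348 -0.016  0.008] [0.399 0.051 0.184]
top catch 0.5 [386. 276. 405. 290.] [ 0.265 -0.349  0.149] [ 0.253 -0.375  0.134] [ 0.284 -0.33   0.169]
```

View pics/scene0.png

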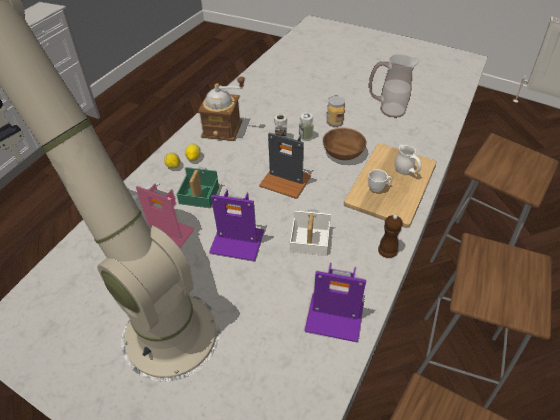

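View pics/top0.png

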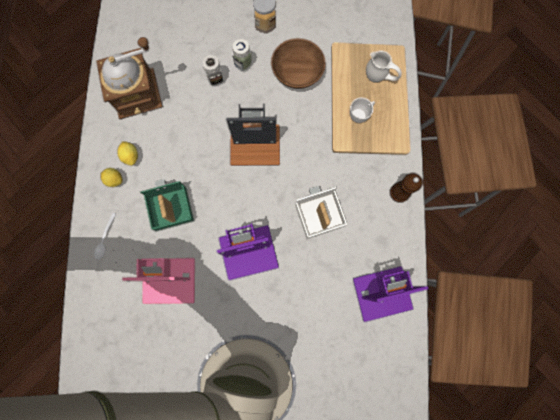

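```bash
python3 - <<'E'
import cv2,numpy as np
a=cv2.imread("pics/scene0.png")[120:350,120:380]; cv2.imwrite("pics/sc_crop.png",cv2.resize(a,None,fx=2.6,fy=2.6,interpolation=2))
a=cv2.imread("pics/top0.png")[90:330,110:440]; cv2.imwrite("pics/tp_crop.png",cv2.resize(a,None,fx=2.4,fy=2.4,interpolation=2))
E
```

```text
(no output)
```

View pics/sc_crop.png

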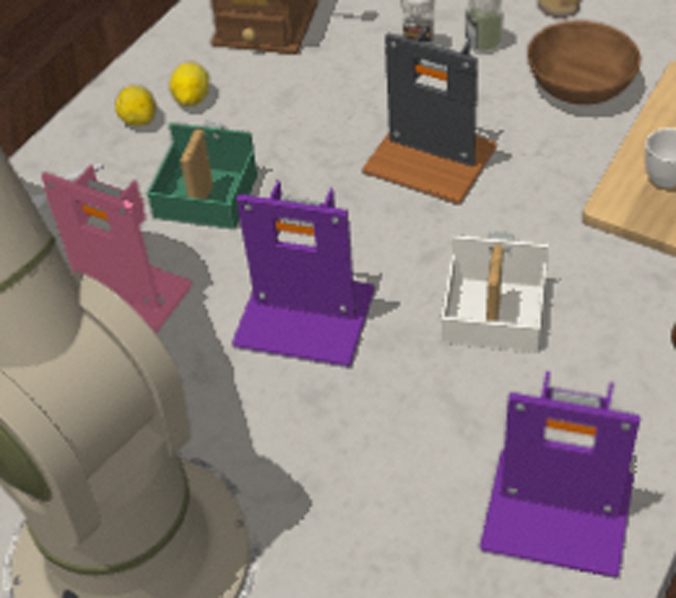

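View pics/tp_crop.png

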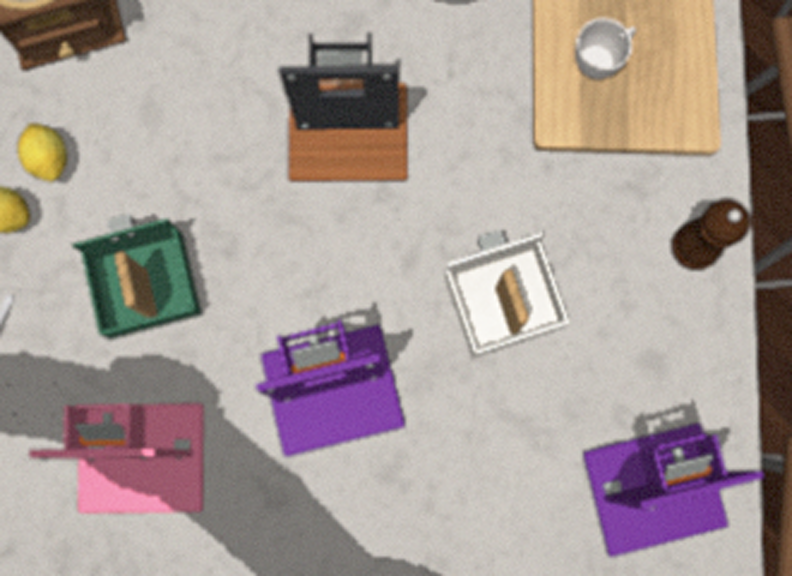

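In the top view, the green caddy is at (168,207), with its fin near (166,207) and hook toward (155,183). The white caddy at (321,212) has the same shape. Four things could pass for the stand:
- the dark upright with the wooden foot at (254,130)
- purple at (248,250)
- purple at (388,292)
- pink at (165,280)

The dark steel one is the target. Next I fit models to the depth points.

```bash
cat > fit.py <<'E'
from h import *
from scipy.optimize import least_squares
def box(a,b): return (np.array(a)/1e3,np.array(b)/1e3)
t=4
CAD=[box([-50,-55,0],[50,55,t]),box([50-t,-55,0],[50,55,75]),box([-50,-55,0],[-50+t,55,45]),
 box([-50,-55,0],[50,-55+t,45]),box([-50,55-t,0],[50,55,45]),box([-40,-6,0],[20,6,100]),
 box([50,-13,60],[68,13,68]),box([64,-13,44],[68,13,68])]
STD=[box([0,-60,0],[8,-23,185]),box([0,23,0],[8,60,185]),box([0,-60,0],[8,60,120]),box([0,-60,164],[8,60,185]),box([-60,-60,0],[0,60,12])]
def sdf(P,B):
    D=[]
    for lo,hi in B:
        q=np.abs(P-(lo+hi)/2)-(hi-lo)/2
        D.append(np.linalg.norm(np.maximum(q,0),axis=1)+np.minimum(q.max(1),0))
    return np.min(D,0)
def loc(P,p):
    c,s=np.cos(p[2]),np.sin(p[2]);R=np.array([[c,-s,0],[s,c,0],[0,0,1]])
    return (P-[p[0],p[1],p[3] if len(p)>3 else 0])@R
def fit(P,B,p0,free_z=False):
    best=None
    for dy in (-.3,-.1,.1,.3):
        q=np.array(list(p0)+([0] if free_z else []));q[2]+=dy
        r=least_squares(lambda p:sdf(loc(P,p),B),q,loss="soft_l1",f_scale=.003)
        if best is None or r.cost<best.cost:best=r
    return best.x,np.median(np.abs(best.fun))
E
python3 - <<'E'
from fit import *
D={c:dict(np.load(c+"0.npz")) for c in("scene","top")}
win={"green":dict(scene=(172,160,225,212),top=(136,175,200,235)),"stand":dict(scene=(256,125,318,200),top=(222,100,288,172))}
for n,B,p0 in(("green",CAD,(.46,.205,0.15)),("stand",STD,(.645,0,0))):
    al=[]
    for c in D:
        d=D[c];l,t_,r,b=win[n][c];m=np.zeros((420,560),bool);m[t_:b,l:r]=1
        P,u,v=pts(d,m);col=d["img"][v,u].astype(int)
        k=(P[:,2]>.012)&(abs(P[:,0]-p0[0])<.1)&(abs(P[:,1]-p0[1])<.1)
        if n=="stand": k&=(P[:,0]<.69)&~((col[:,0]>150)&(col[:,2]<90)&(P[:,2]>.1))
        P=P[k];al.append(P);x,e=fit(P,B,p0);print(n,c,len(P),np.round(x,4),np.degrees(x[2]).round(1),e.round(4))
        x,e=fit(P,B,p0,True);print(' z free',np.round(x,4),e.round(4))
    x,e=fit(np.vstack(al),B,p0);print(n,"both",np.round(x,4),np.degrees(x[2]).round(1),e)
E
```

```text
green scene 967 [0.4546 0.2216 0.2863] 16.4 0.001
 z free [0.4546 0.2217 0.2856 0.0086] 0.001
green top 1081 [0.4591 0.2222 0.2871] 16.5 0.0006
 z free [4.591e-01 2.222e-01 2.869e-01 3.000e-04] 0.0006
green both [0.4554 0.2214 0.2863] 16.4 0.0008389863222134225
stand scene 1451 [ 0.6447 -0.0057  0.0347] 2.0 0.0016
 z free [ 0.6446 -0.0056  0.0353  0.001 ] 0.0015
stand top 1838 [ 0.6484 -0.0036  0.0334] 1.9 0.0009
 z free [ 0.6484 -0.0037  0.0329  0.0013] 0.0008
stand both [ 0.6468 -0.0046  0.0314] 1.8 0.0015104927883920045
```

Call:
arm_command(
  plan=[
    {"x":-1.5,"y":-1.5,"spin":-3},
    {"x":-4.5,"y":-4.7,"spin":-8},
    {"x":-7.5,"y":-7.9,"spin":-13},
    {"x":-11,"y":-11.5,"spin":-19},
    {"x":-14,"y":-14.7,"spin":-24},
    {"x":-17,"y":-17.9,"spin":-28},
    {"x":-20,"y":-21,"spin":-30},
    {"x":-23,"y":-24,"spin":-30.6},
  ],
  fingers=5,
  squeeze=30,
)

```text
invalid input at $.plan[0]: expected keys x, y, z, spin
```

```bash
cat > go.py <<'E'
import sys
from h import *
from scipy.spatial.transform import Rotation as R
def go(x,y,z,heady):
    s=readout.observe();r=R.from_quat(s["ee_rot"]);M=r.as_matrix()
    d=M.T@(np.array([x,y,z])-s["tcp_pos"])*100
    h=np.degrees(np.arctan2(M[1,1],M[0,1]));sp=-((heady-h+180)%360-180)
    print("shift cm",d.round(2),"spin",round(sp,2),"| t",s["time_s"],"tcp",s["tcp_pos"].round(4),"zaxis",M[:,2].round(3),"yhead",h.round(2),"F",s["wrist_force"].round(1),"w",s["width"].round(4),"q",s["joint_positions"].round(2))
if __name__=="__main__": go(*map(float,sys.argv[1:]))
E
python3 go.py .449 .2197 .235 106.4
```

```text
Traceback (most recent call last):
  File "go.py", line 9, in <module>
    if __name__=="__main__": go(*map(float,sys.argv[1:]))
                             ~~^^^^^^^^^^^^^^^^^^^^^^^^^^
  File "go.py", line 8, in go
    print("shift cm",d.round(2),"spin",round(sp,2),"| t",s["time_s"],"tcp",s["tcp_pos"].round(4),"zaxis",M[:,2].round(3),"yhead",h.round(2),"F",s["wrist_force"].round(1),"w",s["width"].round(4),"q",s["joint_positions"].round(2))
                                                                                                                                                                              ^^^^^^^^^^^^^^^^
AttributeError: 'float' object has no attribute 'round'
```

Call:
arm_command(
  plan=[
    {"x":-1.5,"y":-1.5,"z":0,"spin":-3},
    {"x":-4.5,"y":-4.7,"z":0,"spin":-8},
    {"x":-7.5,"y":-7.9,"z":0,"spin":-13},
    {"x":-11,"y":-11.5,"z":0,"spin":-19},
    {"x":-14,"y":-14.7,"z":0,"spin":-24},
    {"x":-17,"y":-17.9,"z":0,"spin":-28},
    {"x":-20,"y":-21,"z":0,"spin":-30},
    {"x":-23,"y":-24,"z":0,"spin":-30.6},
  ],
  fingers=5,
  squeeze=30,
)

```text
time_s: 1.3
tcp_pos: [0.3427, 0.4121, 0.2359]
ee_rot: [-0.143, 0.99, 0.0, 0.0]
wrist_force: [1.2, 0.4, 0.1]
width: 0.0501
```

```bash
sed -i 's/s\["width"\].round(4)/round(float(s["width"]),4)/' go.py
python3 go.py .449 .2197 .235 106.4
```

```text
shift cm [ -4.74 -21.46   0.09] spin 0.07 | t 1.3 tcp [0.3427 0.4121 0.2359] zaxis [ 0.  0. -1.] yhead 106.47 F [1.2 0.4 0.1] w 0.0501 q [-0.87  0.38 -0.16  2.03  0.08  0.74  0.78]
```

Call:
arm_command(
  plan=[
    {"x":-0.7,"y":-3,"z":0,"spin":0},
    {"x":-1.6,"y":-7,"z":0,"spin":0},
    {"x":-2.4,"y":-11,"z":0.5,"spin":0},
    {"x":-3.3,"y":-15,"z":2,"spin":0},
    {"x":-4.1,"y":-18.5,"z":4,"spin":0},
    {"x":-4.6,"y":-20.7,"z":6,"spin":0},
    {"x":-4.74,"y":-21.46,"z":7.5,"spin":0},
    {"x":-4.74,"y":-21.46,"z":7.5,"spin":0},
  ],
)

```text
time_s: 2.1
tcp_pos: [0.449, 0.218, 0.1595]
ee_rot: [-0.142, 0.99, -0.001, -0.001]
wrist_force: [-0.1, 0.5, -0.1]
width: 0.0503
```

```bash
python3 go.py .449 .2197 .083 106.4; python3 - <<'E'
from fit import *
d=get_image("scene");a=d["img"][140:230,150:250];save("pre.png",cv2.resize(a,None,fx=6,fy=6,interpolation=2))
E
```

```text
shift cm [-0.06  0.18  7.65] spin -0.08 | t 2.1 tcp [0.449  0.218  0.1595] zaxis [-0.002 -0.001 -1.   ] yhead 106.32 F [-0.1  0.5 -0.1] w 0.0503 q [-0.48  0.45 -0.12  2.18  0.1   0.52  1.18]
```

View pics/pre.png

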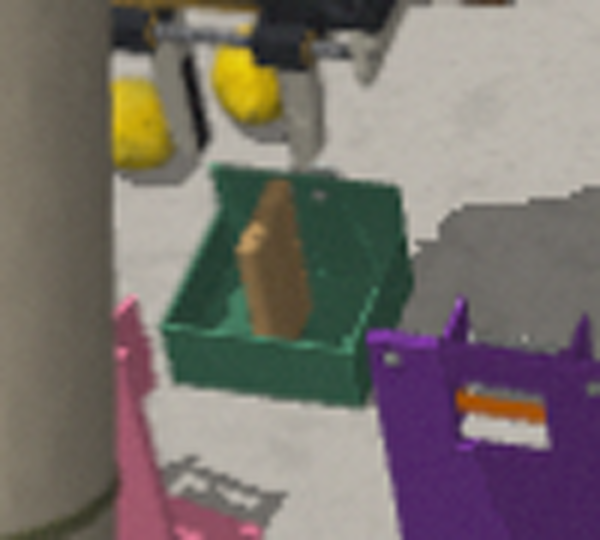

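The close crop shows the green caddy with its fin at crop (275,260), and the open fingers straddling it just above at crop (180,120) and (305,120). Descending now.

Call:
arm_command(
  plan=[
    {"x":0,"y":0.2,"z":2,"spin":0},
    {"x":0,"y":0.2,"z":5,"spin":0},
    {"x":0,"y":0.2,"z":7,"spin":0},
    {"x":0,"y":0.2,"z":7.65,"spin":0},
    {"x":0,"y":0.2,"z":7.65,"spin":0},
  ],
)

```text
time_s: 2.65
tcp_pos: [0.448, 0.222, 0.0841]
ee_rot: [-0.143, 0.99, -0.0, -0.001]
wrist_force: [-0.8, -0.3, 0.9]
width: 0.0498
```

Call:
arm_command(
  plan=[
    {"x":0,"y":0,"z":0,"spin":0},
    {"x":0,"y":0,"z":0,"spin":0},
    {"x":0,"y":0,"z":0,"spin":0},
    {"x":0,"y":0,"z":0,"spin":0},
    {"x":0,"y":0,"z":0,"spin":0},
    {"x":0,"y":0,"z":0,"spin":0},
  ],
  fingers=0,
  squeeze=35,
)

```text
time_s: 3.25
tcp_pos: [0.4481, 0.2217, 0.0843]
ee_rot: [-0.143, 0.99, -0.0, -0.001]
wrist_force: [-0.8, -1.2, 5.3]
width: 0.0121
```

```bash
python3 go.py .449 .2197 .083 106.4
```

```text
shift cm [-0.03 -0.21  0.13] spin 0.05 | t 3.25 tcp [0.4481 0.2217 0.0843] zaxis [-0.001 -0.001 -1.   ] yhead 106.45 F [-0.8 -1.2  5.3] w 0.0121 q [-0.52  0.58 -0.08  2.23  0.13  0.34  1.15]
```

Call:
arm_command(
  plan=[
    {"x":0,"y":0,"z":-0.7,"spin":0},
    {"x":0,"y":0,"z":-2.2,"spin":0},
    {"x":0,"y":0,"z":-4.5,"spin":0},
    {"x":0,"y":0,"z":-6.8,"spin":0},
    {"x":0,"y":0,"z":-8.3,"spin":0},
    {"x":0,"y":0,"z":-9,"spin":0},
  ],
)

```text
time_s: 3.85
tcp_pos: [0.4485, 0.2219, 0.1759]
ee_rot: [-0.143, 0.99, 0.0, 0.0]
wrist_force: [-0.1, -0.2, -3.7]
width: 0.0121
```

```bash
python3 go.py .533 -.0084 .172 91.9
```

```text
shift cm [ -1.58 -24.48   0.38] spin 14.54 | t 3.85 tcp [0.4485 0.2219 0.1759] zaxis [ 0.  0. -1.] yhead 106.44 F [-0.1 -0.2 -3.7] w 0.0121 q [-0.48  0.42 -0.12  2.16  0.1   0.56  1.18]
```

Call:
arm_command(
  plan=[
    {"x":-0.1,"y":-1.5,"z":0,"spin":1},
    {"x":-0.3,"y":-4.5,"z":0,"spin":3},
    {"x":-0.6,"y":-8.5,"z":0,"spin":5.5},
    {"x":-0.8,"y":-12.5,"z":0,"spin":8},
    {"x":-1.1,"y":-16.5,"z":0,"spin":10.5},
    {"x":-1.4,"y":-20.5,"z":0,"spin":12.5},
    {"x":-1.5,"y":-23.2,"z":0.2,"spin":14},
    {"x":-1.58,"y":-24.48,"z":0.4,"spin":14.5},
  ],
)

```text
time_s: 4.65
tcp_pos: [0.5328, -0.0124, 0.1709]
ee_rot: [-0.014, 1.0, -0.001, -0.001]
wrist_force: [-0.1, 0.8, -2.1]
width: 0.0121
```

Call:
arm_command(
  plan=[
    {"x":0,"y":0,"z":0,"spin":0},
    {"x":0,"y":0,"z":0,"spin":0},
  ],
)

```text
time_s: 4.85
tcp_pos: [0.5321, -0.0122, 0.1702]
ee_rot: [-0.014, 1.0, -0.0, -0.001]
wrist_force: [0.2, 1.4, -2.0]
width: 0.0121
```

```bash
python3 go.py .533 -.0084 .172 91.9; python3 - <<'E'
from fit import *
s=readout.observe();tp=s["tcp_pos"]
D={}
for c in("scene","top"):
    d=get_image(c);D[c]=d;save(c+"1.png",d["img"])
    col=d["img"].astype(int);g=(col[:,:,1]>col[:,:,0]+18)&(col[:,:,1]>col[:,:,2]+4)&(col[:,:,2]>20)
    P,u,v=pts(d,g);k=(abs(P[:,0]-.54)<.1)&(abs(P[:,1])<.1)&(P[:,2]>.05)&(P[:,2]<.2)
    P=P[k];
    if len(P)<60: print(c,len(P));continue
    p0=np.array([.5416,-.008,.033,.086]);B=CAD
    r=least_squares(lambda p:sdf(loc(P,p),B),p0,loss="soft_l1",f_scale=.003)
    print(c,len(P),r.x.round(4),np.median(abs(r.fun)).round(4))
a=D["scene"]["img"][115:235,200:340];save("sc1c.png",cv2.resize(a,None,fx=5,fy=5,interpolation=2))
a=D["top"]["img"][90:220,190:330];save("tp1c.png",cv2.resize(a,None,fx=4.5,fy=4.5,interpolation=2))
E
```

```text
shift cm [-0.1   0.38 -0.18] spin -0.28 | t 4.85 tcp [ 0.5321 -0.0122  0.1702] zaxis [-0.003 -0.001 -1.   ] yhead 91.62 F [ 0.2  1.4 -2. ] w 0.0121 q [-0.04  0.46 -0.06  2.1   0.05  0.59  1.46]
scene 1036 [ 0.5383 -0.0136  0.0291  0.0853] 0.0009
top 0
```

View pics/sc1c.png

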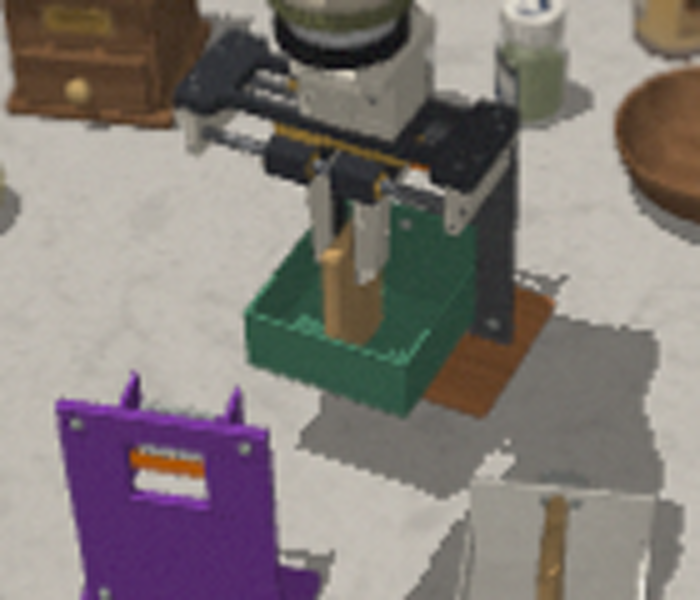

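View pics/tp1c.png

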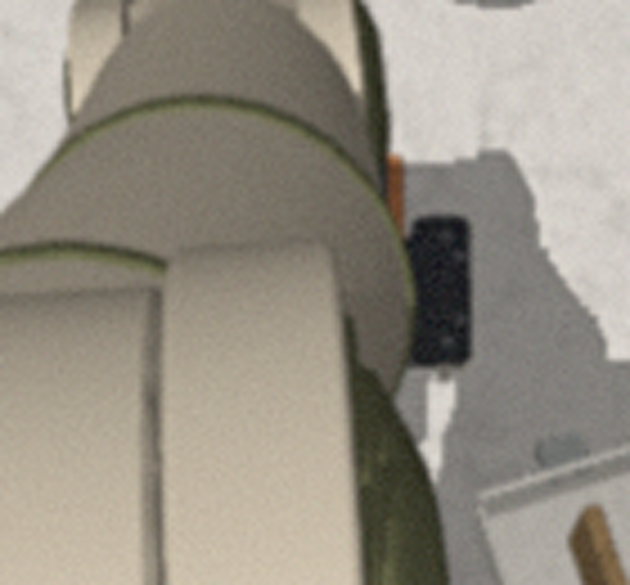

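Call:
arm_command(
  plan=[
    {"x":0,"y":0.4,"z":0,"spin":-0.3},
    {"x":-0.6,"y":0.4,"z":-0.05,"spin":-0.3},
    {"x":-1.4,"y":0.4,"z":-0.05,"spin":-0.3},
    {"x":-2.2,"y":0.4,"z":-0.05,"spin":-0.3},
    {"x":-3,"y":0.4,"z":-0.05,"spin":-0.3},
    {"x":-3.5,"y":0.4,"z":-0.05,"spin":-0.3},
    {"x":-3.5,"y":0.4,"z":-0.05,"spin":-0.3},
  ],
)

```text
time_s: 5.65
tcp_pos: [0.568, -0.0059, 0.1709]
ee_rot: [-0.018, 1.0, -0.0, -0.001]
wrist_force: [0.8, -0.3, -1.7]
width: 0.0118
```

```bash
python3 go.py .5887 -.0065 .1705 91.9
```

```text
shift cm [-2.06 -0.13  0.04] spin 0.14 | t 5.65 tcp [ 0.568  -0.0059  0.1709] zaxis [-0.001 -0.    -1.   ] yhead 92.04 F [ 0.8 -0.3 -1.7] w 0.0118 q [-0.05  0.5  -0.06  2.02  0.05  0.63  1.47]
```

Call:
arm_command(
  plan=[
    {"x":-0.4,"y":0,"z":0,"spin":0},
    {"x":-0.8,"y":-0.05,"z":0,"spin":0},
    {"x":-1.2,"y":-0.1,"z":0,"spin":0},
    {"x":-1.6,"y":-0.1,"z":0,"spin":0},
    {"x":-1.8,"y":-0.1,"z":0,"spin":0},
    {"x":-1.9,"y":-0.1,"z":0,"spin":0},
    {"x":-1.9,"y":-0.1,"z":0,"spin":0},
  ],
)

```text
time_s: 6.35
tcp_pos: [0.5863, -0.0064, 0.1707]
ee_rot: [-0.018, 1.0, -0.0, -0.001]
wrist_force: [-4.9, -1.5, -1.0]
width: 0.012
```

```bash
python3 go.py .5887 -.0065 .1705 91.9; python3 - <<'E'
from fit import *
d=get_image("scene");a=d["img"][105:225,210:350];save("sc2c.png",cv2.resize(a,None,fx=5,fy=5,interpolation=2))
E
```

```text
shift cm [-0.24 -0.02  0.02] spin 0.13 | t 6.35 tcp [ 0.5863 -0.0064  0.1707] zaxis [-0.003 -0.001 -1.   ] yhead 92.03 F [-4.9 -1.5 -1. ] w 0.012 q [-0.05  0.52 -0.06  1.98  0.05  0.65  1.47]
```

View pics/sc2c.png

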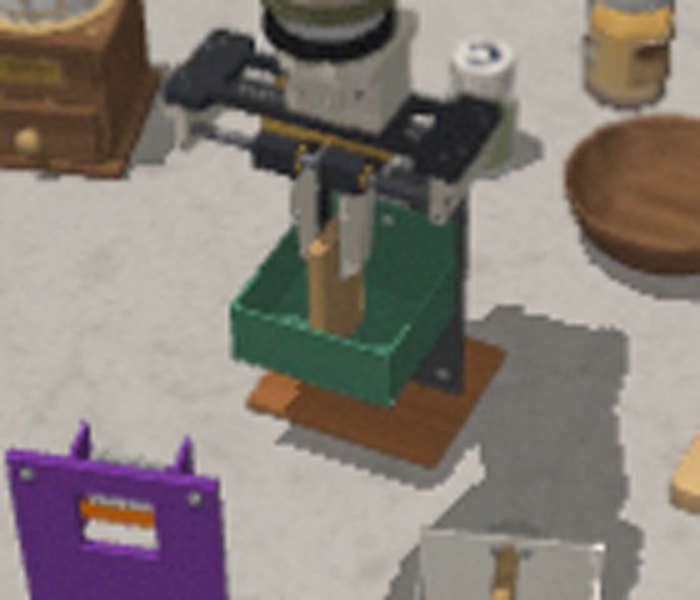

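The tray is now nearly flush with the upright, and 5 N in x matches the roller. I'll ease on to face contact.

Call:
arm_command(
  plan=[
    {"x":-0.1,"y":0,"z":0,"spin":0},
    {"x":-0.2,"y":0,"z":0,"spin":0},
    {"x":-0.25,"y":0,"z":0,"spin":0},
    {"x":-0.25,"y":0,"z":0,"spin":0},
  ],
)

```text
time_s: 6.8
tcp_pos: [0.5867, -0.0064, 0.1705]
ee_rot: [-0.018, 1.0, -0.0, -0.003]
wrist_force: [-10.5, -0.2, 2.9]
width: 0.0118
```

```bash
python3 go.py .5887 -.0065 .1705 91.9
```

```text
shift cm [-0.2  -0.01 -0.  ] spin 0.13 | t 6.8 tcp [ 0.5867 -0.0064  0.1705] zaxis [-0.007 -0.001 -1.   ] yhead 92.03 F [-10.5  -0.2   2.9] w 0.0118 q [-0.05  0.52 -0.06  1.98  0.05  0.66  1.47]
```

Call:
arm_command(
  plan=[
    {"x":0,"y":0,"z":0.2,"spin":0},
    {"x":0.03,"y":0,"z":0.5,"spin":0},
    {"x":0.03,"y":0,"z":0.8,"spin":0},
    {"x":0.03,"y":0,"z":1.1,"spin":0},
    {"x":0.03,"y":0,"z":1.4,"spin":0},
    {"x":0.03,"y":0,"z":1.4,"spin":0},
  ],
)

```text
time_s: 7.4
tcp_pos: [0.5861, -0.0064, 0.156]
ee_rot: [-0.018, 1.0, -0.0, -0.004]
wrist_force: [-5.1, 0.0, -0.1]
width: 0.0118
```

```bash
python3 go.py .5867 -.0065 .1445 91.9
```

```text
shift cm [-0.07 -0.01  1.15] spin 0.14 | t 7.4 tcp [ 0.5861 -0.0064  0.156 ] zaxis [-0.008 -0.001 -1.   ] yhead 92.04 F [-5.1  0.  -0.1] w 0.0118 q [-0.05  0.54 -0.06  1.99  0.05  0.63  1.47]
```

Call:
arm_command(
  plan=[
    {"x":0,"y":0,"z":0.3,"spin":0},
    {"x":0,"y":0,"z":0.6,"spin":0},
    {"x":0,"y":0,"z":0.9,"spin":0},
    {"x":0,"y":0,"z":1.1,"spin":0},
    {"x":0,"y":0,"z":1.2,"spin":0},
    {"x":0,"y":0,"z":1.2,"spin":0},
  ],
)

```text
time_s: 8.0
tcp_pos: [0.5858, -0.0065, 0.1443]
ee_rot: [-0.018, 1.0, -0.0, -0.004]
wrist_force: [-6.7, -0.4, 4.8]
width: 0.0115
```

```bash
python3 go.py .5867 -.0065 .1445 91.9
```

```text
shift cm [-0.09 -0.01 -0.02] spin 0.13 | t 8.0 tcp [ 0.5858 -0.0065  0.1443] zaxis [-0.008 -0.001 -1.   ] yhead 92.03 F [-6.7 -0.4  4.8] w 0.0115 q [-0.05  0.55 -0.06  2.    0.05  0.6   1.47]
```

Call:
arm_command(
  plan=[
    {"x":0,"y":0,"z":0.1,"spin":0},
    {"x":0,"y":0,"z":0.2,"spin":0},
    {"x":0,"y":0,"z":0.3,"spin":0},
    {"x":0,"y":0,"z":0.3,"spin":0},
  ],
)

```text
time_s: 8.4
tcp_pos: [0.5855, -0.0065, 0.143]
ee_rot: [-0.018, 1.0, -0.0, -0.004]
wrist_force: [-11.1, 0.0, 20.3]
width: 0.0118
```

```bash
python3 go.py .5867 -.0065 .1445 91.9;python3 - <<'E'
from fit import *
d=get_image("scene");a=d["img"][105:225,210:350];save("sc3c.png",cv2.resize(a,None,fx=5,fy=5,interpolation=2))
for r in trace("scene","catch"): print(r["p"],r["box"])
E
```

```text
shift cm [-0.11 -0.01 -0.15] spin 0.13 | t 8.4 tcp [ 0.5855 -0.0065  0.143 ] zaxis [-0.007 -0.001 -1.   ] yhead 92.03 F [-11.1   0.   20.3] w 0.0118 q [-0.05  0.55 -0.06  2.    0.05  0.6   1.47]
0.43 [330.1, 269.4, 348.8, 286.0]
```

View pics/sc3c.png

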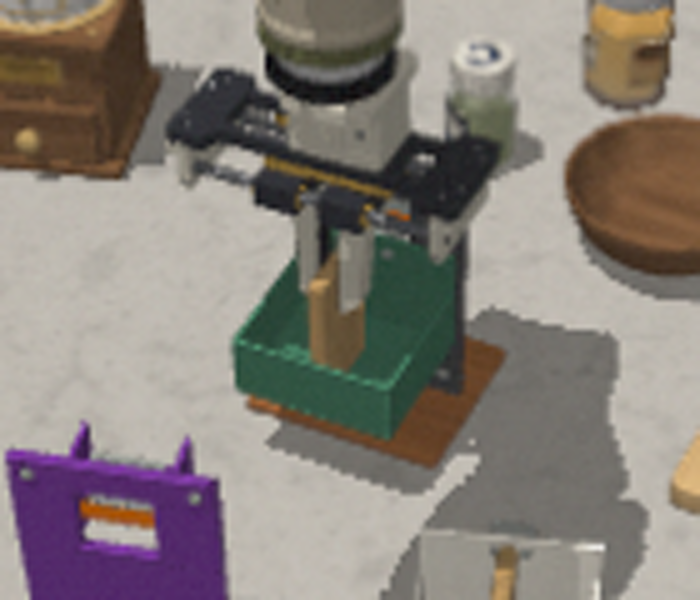

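```bash
cat > cf.py <<'E'
from fit import *
def cf(c="scene",p0=(.595,-.006,.033,.06)):
    d=get_image(c)
    col=d["img"].astype(int);g=(col[:,:,1]>col[:,:,0]+18)&(col[:,:,1]>col[:,:,2]+4)&(col[:,:,2]>20)
    P,u,v=pts(d,g);k=(abs(P[:,0]-p0[0])<.1)&(abs(P[:,1])<.1)&(P[:,2]>.03)&(P[:,2]<.2)
    P=P[k]
    if len(P)<60: print(c,len(P));return d
    def f(q):
        from scipy.spatial.transform import Rotation as R
        return sdf((P-[q[0],q[1],q[3]])@R.from_euler("ZYX",[q[2],q[4],q[5]]).as_matrix(),CAD)
    r=least_squares(f,list(p0)+[0,0],loss="soft_l1",f_scale=.003)
    x=r.x;print(c,len(P),"xyz",x[[0,1,3]].round(4),"yaw,pitch,roll deg",np.degrees(x[[2,4,5]]).round(2),np.median(abs(r.fun)).round(4))
    return d
E
python3 -c "
from cf import *
cf()"
```

```text
scene 964 xyz [ 0.5928 -0.0082  0.0587] yaw,pitch,roll deg [ 1.81 -0.65 -0.83] 0.0009
```

Depth fit puts the origin at z≈0.059, and the 20 N stop is firm, so it is home. Next I relax the load and open.

Call:
arm_command(
  plan=[
    {"x":0.05,"y":0,"z":-0.05,"spin":0},
    {"x":0.1,"y":0,"z":-0.05,"spin":0},
    {"x":0.1,"y":0,"z":-0.05,"spin":0},
  ],
)

```text
time_s: 8.85
tcp_pos: [0.5857, -0.0065, 0.1439]
ee_rot: [-0.018, 1.0, -0.0, -0.002]
wrist_force: [-0.3, -0.5, 1.4]
width: 0.0117
```

```bash
python3 go.py .5867 -.0065 .1445 91.9
```

```text
shift cm [-0.1  -0.01 -0.07] spin 0.12 | t 8.85 tcp [ 0.5857 -0.0065  0.1439] zaxis [-0.005 -0.001 -1.   ] yhead 92.02 F [-0.3 -0.5  1.4] w 0.0117 q [-0.05  0.55 -0.06  2.    0.05  0.6   1.47]
```

Forces are near zero. Opening now.

Call:
arm_command(
  plan=[
    {"x":0,"y":0,"z":0,"spin":0},
    {"x":0,"y":0,"z":0,"spin":0},
    {"x":0,"y":0,"z":0,"spin":0},
    {"x":0,"y":0,"z":0,"spin":0},
    {"x":0,"y":0,"z":0,"spin":0},
  ],
  fingers=5,
)

```text
time_s: 9.35
tcp_pos: [0.5857, -0.0065, 0.1438]
ee_rot: [-0.018, 1.0, -0.0, -0.002]
wrist_force: [-0.4, 0.8, 0.6]
width: 0.047
```

Call:
arm_command(
  plan=[
    {"x":0,"y":0,"z":-1,"spin":0},
    {"x":0,"y":0,"z":-3,"spin":0},
    {"x":0,"y":0,"z":-6,"spin":0},
    {"x":0,"y":0,"z":-9,"spin":0},
    {"x":0,"y":0,"z":-11,"spin":0},
    {"x":0,"y":0,"z":-12,"spin":0},
    {"x":0,"y":0,"z":-12,"spin":0},
  ],
)

```text
time_s: 10.05
tcp_pos: [0.5869, -0.0063, 0.2653]
ee_rot: [-0.018, 1.0, -0.0, -0.001]
wrist_force: [-0.1, -0.1, -0.9]
width: 0.0501
```

```bash
python3 go.py .5 .3 .3 91.9;python3 - <<'E'
from cf import *
d=cf();a=d["img"][105:225,210:350];save("sc4c.png",cv2.resize(a,None,fx=5,fy=5,interpolation=2))
for r in trace("scene","catch"): print(r["p"],r["box"])
E
```

```text
shift cm [ 7.61 30.91 -3.47] spin 0.12 | t 10.05 tcp [ 0.5869 -0.0063  0.2653] zaxis [-0.002 -0.001 -1.   ] yhead 92.02 F [-0.1 -0.1 -0.9] w 0.0501 q [-0.04  0.4  -0.06  1.89  0.03  0.86  1.49]
scene 1089 xyz [ 0.5919 -0.0078  0.0594] yaw,pitch,roll deg [2.31 0.09 0.01] 0.0009
0.5 [328.5, 269.6, 345.6, 288.4]
0.42 [279.5, 142.7, 289.4, 153.3]
0.42 [228.6, 194.0, 241.4, 212.5]
```

View pics/sc4c.png

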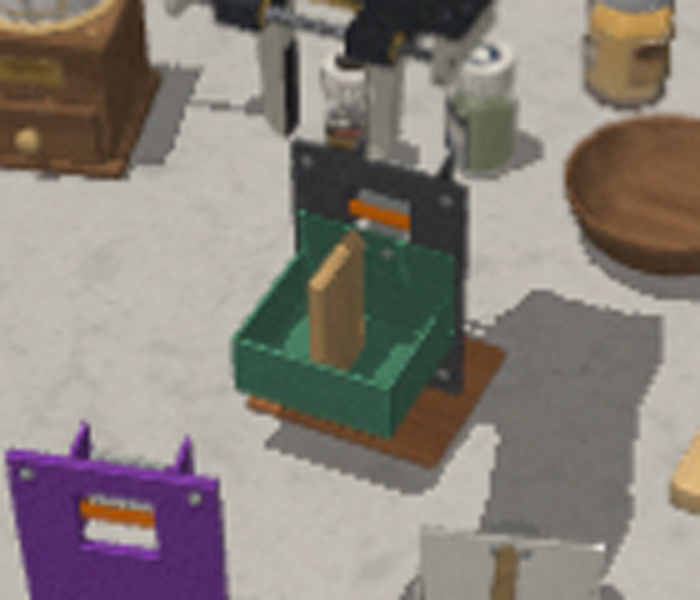

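It hangs level, with the orange roller visible in the slot above the tongue at crop (380,212). I'll move the arm aside and compare the roller's depth with the first picture.

Call:
arm_command(
  plan=[
    {"x":0.5,"y":1.5,"z":-1,"spin":0},
    {"x":1.5,"y":5,"z":-2,"spin":0},
    {"x":2.5,"y":9,"z":-3,"spin":0},
    {"x":3.5,"y":13,"z":-3.5,"spin":0},
    {"x":5,"y":17,"z":-3.5,"spin":0},
    {"x":6,"y":21,"z":-3.5,"spin":0},
    {"x":7,"y":25,"z":-3.5,"spin":0},
    {"x":7.6,"y":28,"z":-3.5,"spin":0},
  ],
)

```text
time_s: 10.95
tcp_pos: [0.4978, 0.2744, 0.2981]
ee_rot: [-0.019, 1.0, -0.0, -0.004]
wrist_force: [0.1, -0.2, 0.8]
width: 0.05
```

Call:
arm_command(
  plan=[
    {"x":0,"y":2,"z":0,"spin":0},
    {"x":0,"y":5,"z":0,"spin":0},
    {"x":0,"y":5,"z":0,"spin":0},
  ],
)

```text
time_s: 11.25
tcp_pos: [0.4934, 0.3296, 0.2975]
ee_rot: [-0.022, 1.0, 0.001, -0.005]
wrist_force: [0.8, 0.2, -1.1]
width: 0.0501
```

```bash
python3 - <<'E'
from cf import *
new={}
for c in("scene","top"):
    d=cf(c); new[c]=d;save(c+"5.png",d["img"])
    for n,dd in(("before",dict(np.load(c+"0.npz"))),("after",d)):
        col=dd["img"].astype(int);m=(col[:,:,0]>150)&(col[:,:,2]<80)&(col[:,:,1]>50)&(col[:,:,1]<140)
        P,u,v=pts(dd,m);k=(P[:,0]>.63)&(P[:,0]<.70)&(abs(P[:,1])<.035)&(P[:,2]>.11)&(P[:,2]<.175);P=P[k]
        print(c,n,len(P),np.median(P,0).round(4) if len(P) else '', np.percentile(P[:,0],[10,90]).round(4) if len(P) else '')
a=new["top"]["img"][90:250,130:360];save("tp5c.png",cv2.resize(a,None,fx=3.4,fy=3.4,interpolation=2))
a=new["scene"]["img"][125:205,230:330];save("sc5c.png",cv2.resize(a,None,fx=7,fy=7,interpolation=2))
s=readout.observe();print(s["time_s"],s["tcp_pos"],s["wrist_force"])
E
```

```text
scene 1096 xyz [ 0.5921 -0.0079  0.0593] yaw,pitch,roll deg [ 1.95 -0.01  0.13] 0.0009
scene before 24 [6.581e-01 2.000e-04 1.349e-01] [0.6548 0.661 ]
scene after 18 [ 6.582e-01 -3.000e-04  1.352e-01] [0.6545 0.6601]
top 1681 xyz [ 0.5963 -0.0058  0.0615] yaw,pitch,roll deg [ 1.74  0.54 -0.27] 0.0007
top before 0  
top after 0  
11.35 [0.49463071 0.32520598 0.29748384] [-0.0564052   0.68848293  0.26405235]
```

View pics/tp5c.png

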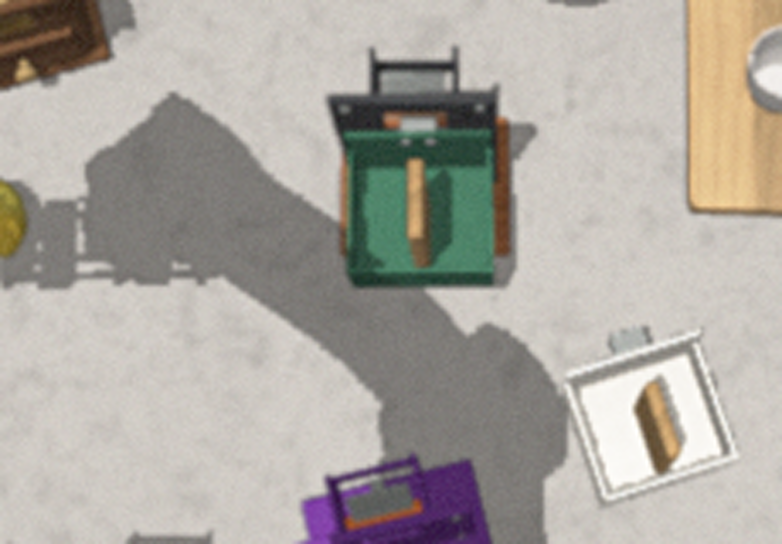

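View pics/sc5c.png

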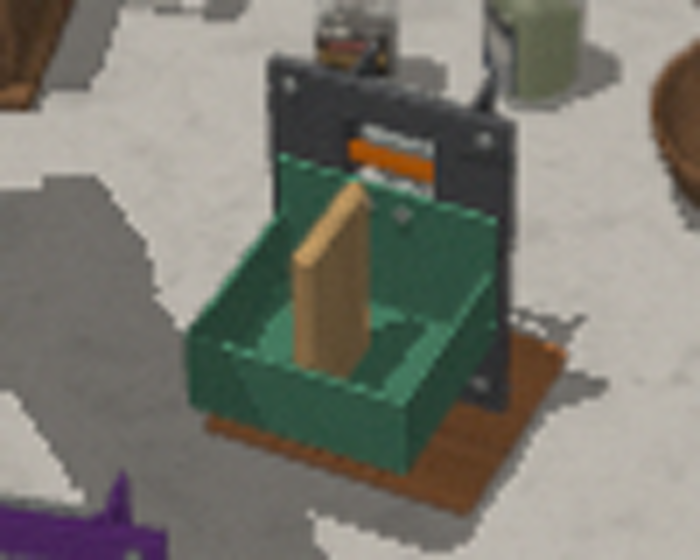

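The caddy hangs level, and the roller is back at its starting depth (0.6582 m now, 0.6581 m before). The white caddy shows no change in the top view. Handing in.

```bash
python3 -c "
from workcell import arm
print(arm.close_job())"
```

```text
the job is handed in; nothing more can be done
None
```

The green caddy is hanging on the dark slotted stand, and I handed the job in after about 11.4 s. I gripped it by its fin, put the hook through the slot until the back met the face (about 10 N), pressed it down to a firm stop (20 N), let go and moved the arm clear.

**Last checks:**
- **Height and level:** the two cameras put the caddy's origin at z = 59.3 mm (scene) and 61.5 mm (top), against 60 mm when home. Tilt was under 0.6°.
- **Catch:** in the scene camera the roller's depth was unchanged from the first picture, within 0.1 mm, so the catch is sprung forward. The top camera saw too little orange to check this.
- **White caddy:** it looks unmoved in the top picture; I did not measure it again.

The only disagreement was between the cameras: about 4 mm in world x and 2 mm in height, which I put down to calibration error in the case of x.

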